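Show the stamped soap bar to the inspection camera

ROBOT

A 6-joint arm with a two-finger parallel gripper is mounted at the origin on the work surface. World frame = base frame: x ahead of the robot, y to its left, z up, the work surface at z = 0. Lengths are in mm, angles in rad, forces in N, time in s.
With the tool pointing down it reaches from about 275 to 1000 mm from the base axis. Payload 8.4 kg.
Tool frame: the origin (TCP) lies between the finger pads; the fingertips stand 8 mm ahead of it and the grasp point (between the pads) lies 11 mm behind it (tcp_to_tips is the distance from the TCP to the fingertips, in mm); z points along the fingers, y is the line along which they close (so a half turn about z gives the same grasp; the last joint's range is limited). The gripper opens to 85 mm and grips with 20 to 120 N. Pads are 22 mm wide; open, the fingers measure 114 mm over their backs; the gripper's body (76 mm by 85 mm) begins 54 mm behind the grasp point. The pads swing forward as they close: fully open they stand 13 mm farther back than shut.
Start: joints at [1.187, 0.353, 1.633, -0, 1.155, -0.002], TCP at [232.868, 580, 200.081] pointing down, gripper open.
Joint ranges: [-2.63, 2.63], [-0.92, 2.1], [0.06, 2.66], [-1.3, 4.44], [0, 2.69], [-3.02, 3.02]. Speed limits (rad/s): [2.22, 2.22, 2.79, 3.14, 3.14, 3.14].

INTERFACE

Orientations are given as [roll, pitch, yaw] about the fixed x, y, z axes, in that order (R = Rz(yaw) Ry(pitch) Rx(roll)).
In Python, from rig import * gives the robot as it stands.
- The arm moves only by the tool step_arm, never from a script. Its argument "motion" is a list of rows, each an object with "claw": the finger opening in mm, from 0 to 85.4; "delta_pos": the shift along the tool's x, y, z in mm, a list of three; "turn": the turn about the tool's z in rad. In form: [{"claw": claw, "delta_pos": [dx, dy, dz], "turn": turn}, ...]. A call has 1 to 8 rows; each row shifts and turns the commanded pose from where the row before left it, along the tool's axes as they then stand; what a row does not reach is not made up. A row lasts 1/12 s, in which the tool goes at most 41.7 mm and 7.16 degrees, less where a joint would pass 70% of its speed; a pose out of reach is approached as far as the arm can. A call is refused whole if a number of a shift passes 41.7 or a number of a turn 0.125, either way. A call with a gripper value outside its range is refused whole. The fingers move at their own pace and stop on an object; "force" is the grip in N (left out, the last holds). Time passes only in rows, so rows that do not move let the fingers close. It gives the time, the measured TCP pose, the force, the opening and the grip force at its end, in the units of the state.
- sense(): the state, without advancing time (a new reading comes with each control period).
- grab_frame(name): name is "side" or "top"; returns a dict with "img" (480x640x3 uint8, red, green, blue), "vertical_fov" (degrees; the focal length in pixels is half the picture's height over the tangent of half this angle, whatever the lens; pixels are square), "cx", "cy" (the principal point, pixels), "R" (3x3) and "t" (3): a world point X has camera coordinates R X + t. Camera axes: x right, y down, z forward; pixel columns grow to the right and rows downward; lengths in mm; the calibration is good to about 2 mm. A picture is of the moment at which its call begins. There is no depth.
- sign_off(): hands the job in; it is judged then, once.
The state is a dict: "clock": time; "qpos": joint angles; "qvel": joint speeds; "joint_efforts": joint torques, N m; "eef_pos": TCP position; "tcp_rot": TCP orientation; "contact_force": force on the tool from outside, world axes, zero at the start; "wrist_torque": the same for the moment, N m; "opening": opening from 0.0 (shut) to 1.0 (fully open); "grasp_force": force on a finger pad.
Only numpy, scipy, OpenCV 4.12 (cv2) and the standard library are available. Lean on these libraries where they do the work, as an engineer would, in place of code of your own. Each camera call takes 0.05 s, during which the arm holds its last target. There are 200 camera calls.

TASK

Turn the focus trim knob on the camera's control box until its pointer is on the zero mark, then take the bar with the round stamp out of the drying rack, leaving the two blank bars standing in their places. Hold it in the air in front of the inspection camera, with the middle of the stamp at the camera's focus point (on the lens axis 20 cm from the lens, straight above the round mark on the base plate), the stamped face square to the lens and the bar the same way up as it stood. Finish while holding it there, still and in the gripper alone: do not put it down or let go.

Things in the scene. Friction and masses are not known exactly. Their poses are not given: they have to be found in the camera images.
- stamped_bar: The bar to show: sage-green soap, 28 mm thick (own x), 55 wide (y), 80 tall (z), about 125 g, upright in the rack. It alone has a round leaf stamp, 43 mm across, on its large +x face, which looks away from the robot; the relief is not felt. Origin: centre of its underside; z up. Grip it across the 55 mm (along own y), fingertips in its upper half, so both large faces stay free.
- stamp (a point): Middle of the stamp on the bar's +x face: 14 mm ahead of the bar's mid-plane, 42 mm above its underside. Own axes parallel to the bar's.
- blank_bar_a: A blank bar of the same soap and the same size, standing in the rack beside the stamped one; no stamp on any face. Origin: centre of its underside. Leave it standing.
- blank_bar_b: The other blank bar, as blank_bar_a. Leave it standing.
- rack: Wooden drying rack, fixed: a board 75 (x) by 340 (y) by 14 mm high with two low rails along y, 12 mm high, that leave a channel 33 mm wide. Three bars stand in the channel side by side along y, about 108 mm apart centre to centre, in any order, large faces along the rack's x. Origin: centre of its underside.
- camera: Inspection camera stand, fixed: aluminium base plate 110 mm wide, 6 mm thick, reaching from 60 mm before to 300 mm behind its origin (behind = own +x, away from the robot), with a round black mark 44 mm across; a post 18 mm thick, 316 mm high, stands 272 mm behind the mark. Origin: under the middle of the mark, at table height; z up.
- camera_head: The camera: grey housing, black lens (36 mm) in a white ring light (72 mm). Origin: middle of the lens front, 188 mm behind (stand's +x) and 268 mm above the mark. It looks along own -x, 20 degrees below level, towards the robot; own +x points from focus point to lens; own z leans 20 degrees off vertical towards the robot. Shown rightly, the bar's axes are parallel to these.
- focus_point (a point): The point in the air where the middle of the stamp belongs: 200 mm straight above the round mark (world z 0.200), 200 mm from the lens along its axis. Nothing is there to touch.
- control_box: Control box of the camera, fixed: grey, 120 x 120 x 55 mm, with a black dial 100 mm across and white ticks on top. The long broad tick is the zero mark: it lies on the side of the box's own -x (roughly towards the robot). Origin: centre of its underside; z up.
- trim_knob (a joint): Angle of the knob in rad about the vertical: 0 when its pointer is on the zero mark, positive counter-clockwise seen from above. It starts between 0.5 and 1.4 (turn it clockwise), range -1.7 to 1.7, turns stiffly with about 0.03 N m and stays where it is left.
- knob_grip (a point): Top of the knob, on its axis, 91 mm above the table. The knob is an aluminium disc, 54 mm across and 8 mm high, carrying an upright grip bar 48 mm long, 12 mm wide and 26 mm high; the end with a black line and a small nose is the pointer. Own -x points along the bar to the pointer; pinch the bar across its 12 mm.
There are look-alikes about, which are no part of the job. What is meant by the control_box is not yellow, and is the larger of those in its own colour.

How it is judged (in metres and radians):
On the way, in this order (a step that is already met when the one before it is completed fails the run):
1. the knob's pointer is on the zero mark (within 0.12 rad) (value of joint trim_knob between -0.12 and 0.12 rad), for 0.2 s.
2. the stamped bar is lifted out of the rack in the gripper (all of step 1 and height (world z) of stamped_bar above 0.06 m and contact force between stamped_bar and the fingers above 1 N and contact force between stamped_bar and rack below 0.3 N), for 0.2 s.
At the end, for the whole second after the job is handed in: Knob within 0.12 rad of zero; stamp middle within 25 mm of the focus point, facing the lens; bar axes within 0.2 rad of the camera head's, same end up; bar still (0.02 m/s, 0.15 rad/s), gripped by the fingers, touching neither rack nor camera (all of step 1 and distance between stamp and focus_point below 0.025 m and angle between the x axis of stamped_bar and the x axis of camera_head, either way round below 0.2 rad and angle between the z axis of stamped_bar and the z axis of camera_head, either way round below 0.2 rad and angle between stamped_bar's own x axis and vertical below 1.5 rad and angle between stamped_bar's own z axis and vertical below 0.9 rad and contact force between stamped_bar and the fingers above 1 N and contact force between stamped_bar and camera below 0.3 N and contact force between stamped_bar and rack below 0.3 N and linear speed of stamped_bar below 0.02 m/s and angular speed of stamped_bar below 0.15 rad/s); the arm keeps its last pose, push and grip.
It fails at once if a blank bar is knocked over or pushed out of its place (angle between blank_bar_a's own z axis and vertical above 0.4 rad or distance of blank_bar_a from where it was at the start of the episode above 0.03 m).
It fails at once if a blank bar is knocked over or pushed out of its place (angle between blank_bar_b's own z axis and vertical above 0.4 rad or distance of blank_bar_b from where it was at the start of the episode above 0.03 m).
It also fails if it takes over 54 s, if anything falls off the work surface, if the arm or the gripper's body presses on something with over 40 N, if the wrist force passes 120 N, or if a joint passes its speed limit or range.

## Working session

There is one attempt and no reset: what is moved stays moved. The work goes in short steps, Python scripts to look and compute and a tool call to move; the robot and the scene stay as the last step left them, time stands still between calls to the robot, and variables do not carry over. Pictures are saved under pics/ and viewed, at most 10 in all, crops included, and the job is handed in when it is done.

Besides the shell and the picture viewer there is one more tool, called after ">>>" by a JSON object that holds its "op" and its "data", one argument or row to a line. step_arm: Moves the arm, as the interface text tells. Its arguments: {"type":"object","properties":{"motion":{"type":"array","items":{"type":"object","properties":{"claw":{"type":"number"},"delta_pos":{"type":"array","items":{"type":"number"}},"turn":{"type":"number"}}}},"force":{"type":"number"}},"required":["motion"]}

```bash
mkdir -p pics; ls
python3 - <<'E'
from rig import *
import cv2,numpy as np
s=sense(); print(s)
for n in("side","top"):
    f=grab_frame(n); cv2.imwrite(f"pics/{n}0.png",f["img"][:,:,::-1]); print(n,f["vertical_fov"],f["cx"],f["cy"],np.round(f["R"],3).tolist(),np.round(f["t"],1))
    np.savez(f"pics/{n}0.npz",**f)
E
```

```text
pics
{'clock': 0.0, 'qpos': array([ 1.18662934e+00,  3.53659688e-01,  1.63416400e+00, -4.57886967e-05,
        1.15518692e+00, -2.42539931e-03]), 'qvel': array([-5.12015882e-04,  2.15996780e-03, -4.12681636e-05, -1.53156271e-04,
       -1.15495398e-03, -6.64413262e-04]), 'joint_efforts': array([-2.08266676e-03, -6.05212355e+01, -3.42084074e+01, -2.35226953e-04,
        9.09407157e-03,  1.62867019e-05]), 'eef_pos': array([232.66471892, 579.50345526, 199.34172566]), 'tcp_rot': array([-3.14017460e+00,  3.84252373e-05,  2.75986961e+00]), 'contact_force': array([-0.26823829, -0.11258926, -0.64610127]), 'wrist_torque': array([ 0.03500679, -0.00142007, -0.0245797 ]), 'grasp_force': 0.0, 'opening': 1.0055158036755776}
side 49.727119199194284 318.59166546566667 238.98763088150068 [[0.95, -0.311, 0.025], [-0.144, -0.508, -0.849], [0.277, 0.803, -0.527]] [-498.2  212.1 1220.3]
top 46.53231359342178 315.359298468426 245.70646437070192 [[0.11, -0.994, 0.004], [-0.971, -0.108, -0.212], [0.211, 0.019, -0.977]] [ -68.7  541.3 1309.9]
```

View pics/side0.png

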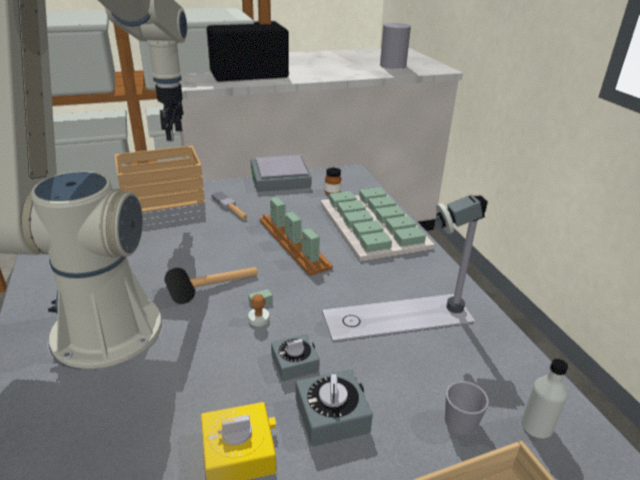

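View pics/top0.png

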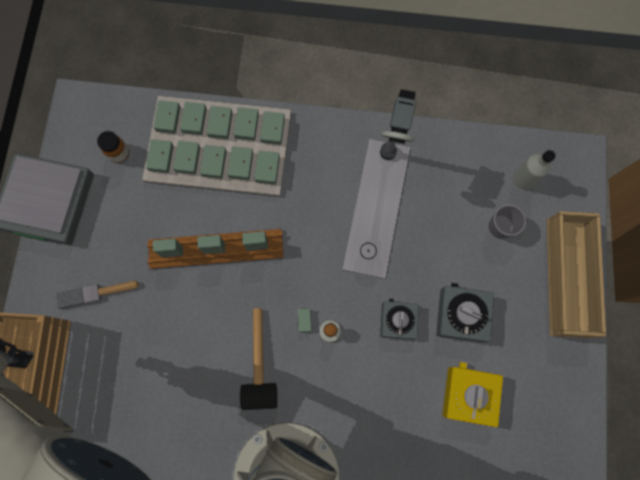

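Run:
```python
import cv2,numpy as np
a=cv2.imread("pics/side0.png");b=cv2.imread("pics/top0.png")
z=lambda i,x,y,w,h:cv2.resize(i[y:y+h,x:x+w],(400,300),interpolation=cv2.INTER_CUBIC)
cv2.imwrite("pics/z0.png",np.vstack([np.hstack([z(a,250,185,100,75),z(a,285,360,100,75)]),np.hstack([z(b,140,200,160,120),z(b,420,275,100,75)])]))
```

```text
(no output)
```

View pics/z0.png

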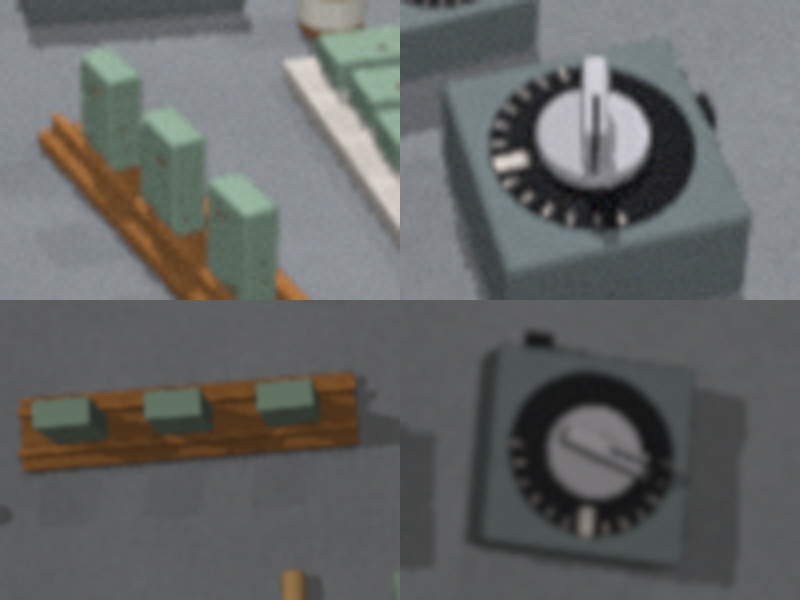

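```bash
cat > h.py <<'E'
import cv2,numpy as np
from rig import *
def save(n,tag):
    f=grab_frame(n); cv2.imwrite(f"pics/{tag}.png",f["img"][:,:,::-1]); np.savez(f"pics/{tag}.npz",**f); return f
def load(tag): return dict(np.load(f"pics/{tag}.npz"))
def cast(f,uv,z):
    F=240/np.tan(np.radians(float(f["vertical_fov"]))/2); uv=np.atleast_2d(np.asarray(uv,float))
    d=np.c_[(uv[:,0]-f["cx"])/F,(uv[:,1]-f["cy"])/F,np.ones(len(uv))]@f["R"]
    c=-f["R"].T@f["t"]; s=(z-c[2])/d[:,2]
    return c+d*s[:,None]
def blobs(m,lo=5):
    n,l,st,c=cv2.connectedComponentsWithStats(m.astype(np.uint8)); return [(st[i],c[i],l==i) for i in range(1,n) if st[i][4]>=lo]
def rect(f,m,z):
    c=max(cv2.findContours(m.astype(np.uint8),0,1)[0],key=cv2.contourArea)[:,0,:]
    P=cast(f,c,z)[:,:2].astype(np.float32); return cv2.minAreaRect(P)
E
python3 - <<'E'
from h import *
np.set_printoptions(precision=1,suppress=True)
for n in("top","side"):
    f=load(n+"0"); im=f["img"]; h=cv2.cvtColor(im,cv2.COLOR_RGB2HSV); H,S,V=[h[...,i].astype(int) for i in range(3)]
    print(n,"cam",-f["R"].T@f["t"])
    def win(x,y,w,hh):
        m=np.zeros(H.shape,bool); m[y:y+hh,x:x+w]=1; return m
    # rack
    w=win(140,220,150,55) if n=="top" else win(250,170,90,105)
    print("rack z~14",rect(f,w&(H<18)&(S>110),20))
    g=(H>50)&(H<85)&(S>50)
    for st,c,m in blobs(w&g,30):
        print(" bar blob",st,c, "Vstats",np.percentile(V[m],[10,50,90]))
        top=m&(V>np.percentile(V[m],50)) if n=="side" else m
        if n=="side":
            # top face = brightest
            print("  top94",cast(f,cv2.moments(top.astype(np.uint8)) and c,94))
        else: print("  cast94",cast(f,c,94), rect(f,m,94))
    # plate & mark
    w=win(340,135,75,150) if n=="top" else win(315,290,165,55)
    pl=w&(S<60)&(V>(110 if n=="top" else 150)); print("plate",rect(f,pl,6))
    mw=win(355,238,28,26) if n=="top" else win(338,310,28,22)
    d=mw&(V<(80 if n=="top" else 100)); ys,xs=np.nonzero(d); print("mark",d.sum(),cast(f,[(xs.min()+xs.max())/2,(ys.min()+ys.max())/2],6))
    # dial
    w=win(440,285,60,60) if n=="top" else win(300,370,70,50)
    print("dial ticks")
    for st,c,m in blobs(w&(V>(120 if n=="top" else 190)),4): print(st,c,"z56",cast(f,c,56),"z65",cast(f,c,65))
E
```

```text
top cam [ 256.4  -35.  1395.2]
rack z~14 ((519.0424194335938, 243.41384887695312), (73.927001953125, 338.848876953125), 11.146299362182617)
plate ((678.7907104492188, -153.16087341308594), (108.97388458251953, 358.10601806640625), 84.2025146484375)
mark 2 [[ 552.2 -147.5    6. ]]
dial ticks
[463 303  15  10 100] [469.2 307.1] z56 [[ 437.3 -391.9   56. ]] z65 [[ 436.  -389.5   65. ]]
[466 328   2   5   8] [466.4 330. ] z56 [[ 382.  -388.1   56. ]] z65 [[ 381.1 -385.7   65. ]]
side cam [  166.1 -1027.5   836. ]
rack z~14 ((516.6895751953125, 233.54608154296875), (78.5213851928711, 361.1754455566406), 11.129205703735352)
plate ((678.5369873046875, -130.34951782226562), (160.17457580566406, 355.0629577636719), 84.20037841796875)Traceback (most recent call last):
  File "<stdin>", line 23, in <module>
    return umr_minimum(a, axis, None, out, keepdims, initial, where)
ValueError: zero-size array to reduction operation minimum which has no identity
```

Run:
```python
from h import *
np.set_printoptions(precision=1,suppress=True)
def win(x,y,w,hh):
    m=np.zeros((480,640),bool); m[y:y+hh,x:x+w]=1; return m
for n in("top","side"):
    f=load(n+"0"); im=f["img"]; h=cv2.cvtColor(im,cv2.COLOR_RGB2HSV); H,S,V=[h[...,i].astype(int) for i in range(3)]
    w=win(140,220,150,55) if n=="top" else win(250,190,90,80)
    g=w&(H>45)&(H<90)&(S>25)
    g=cv2.morphologyEx(g.astype(np.uint8),cv2.MORPH_OPEN,np.ones((3,3)))
    for st,c,m in blobs(g,40):
        print(n,"bar",st,c)
        t=m&(V>cv2.threshold(V[m].astype(np.uint8),0,255,cv2.THRESH_OTSU)[0])
        ys,xs=np.nonzero(t); print("   bright part",t.sum(),cast(f,[xs.mean(),ys.mean()],94), rect(f,t,94))
    mw=win(355,238,28,26) if n=="top" else win(338,310,28,22)
    loc=V<cv2.medianBlur(im[...,1],21).astype(int)-18
    ys,xs=np.nonzero(mw&loc); print("mark",len(xs),cast(f,[(xs.min()+xs.max())/2,(ys.min()+ys.max())/2],6))
    w=win(440,285,60,60) if n=="top" else win(300,370,66,52)
    d=w&(V<(45 if n=="top" else 55))
    b=max(blobs(d,20),key=lambda b:b[0][4]); c=np.vstack(cv2.findContours(b[2].astype(np.uint8),0,1)[0])
    e=cv2.fitEllipse(cv2.convexHull(c)); print("dial",b[0],e,cast(f,e[0],56))
    for st,c,m in blobs(w&(V>(85 if n=="top" else 190))&(S<70),4): print(st,c,cast(f,c,56))
f=load("top0"); im=f["img"][285:345,440:500,1]
h=cv2.resize(im[8:48,10:50],None,fx=1,fy=1)
for r in h[6:34]: print(*["%3d"%v for v in r[5:38]])
```

```text
top bar [243 232  24  17 331] [254.8 240.3]
   bright part 214 [[540.9 140.   94. ]] ((540.9591674804688, 140.0556182861328), (24.24540138244629, 51.31938934326172), 12.241683959960938)
top bar [198 236  25  17 342] [210.2 243.8]
   bright part 214 [[520.4 245.4  94. ]] ((520.5313720703125, 245.6847686767578), (24.29218101501465, 50.14069747924805), 8.877751350402832)
top bar [154 240  28  16 365] [167.2 247.4]
   bright part 210 [[499.6 349.4  94. ]] ((499.8489074707031, 348.8357849121094), (24.168411254882812, 50.12929153442383), 12.2461519241333)
mark 104 [[ 559.4 -141.7    6. ]]
dial [448 293  40  40 644] ((467.46197509765625, 312.8945617675781), (38.44745635986328, 40.83259963989258), 133.34176635742188) [[ 422.9 -388.5   56. ]]
[440 285  10   4  18] [443.3 285.7] [[ 482.1 -327.    56. ]]
[459 285  41  13 229] [485.4 288.3] [[ 487.1 -428.7   56. ]]
[458 290   5   2   5] [460.  290.6] [[ 474.6 -367.8   56. ]]
[445 296   7   9  26] [447.2 299.1] [[ 450.6 -338.2   56. ]]
[457 302  24  22 400] [468.2 312.5] [[ 424.  -390.3   56. ]]
[465 327   3   8  23] [466.  330.3] [[ 381.  -387.2
[... 3813 characters left out ...]
  40  25  21  24  22  26  32  37  40  52
 23  22  23  24  24  37  56  75  90 102 110 113 116 116 117 116 115 112 108 100  84  61  39  24  19  21  25  26  24  27  32  45  60
 33  22  23  24  23  25  34  48  62  77  89 100 105 106 107 106 102  94  85  73  55  37  25  22  22  23  31  38  38  33  38  55  71
 39  25  23  23  21  24  24  27  36  47  60  71  76  78  77  77  72  64  53  42  32  22  22  22  23  27  40  53  56  50  51  67  78
 34  25  25  23  23  23  22  23  23  29  37  45  45  43  43  42  40  34  29  22  21  20  22  21  22  24  36  48  58  63  67  76  83
 26  31  36  32  25  23  21  23  25  35  54  66  62  46  31  24  24  24  22  21  23  22  22  25  27  27  28  37  50  65  75  81  83
```

Run:
```python
from h import *
for n,w in(("top",(438,284,58,60)),("side",(292,366,72,60))):
    f=load(n+"0"); x,y,a,b=w
    g=cv2.GaussianBlur(f["img"][...,1],(3,3),0)
    H=cv2.HoughLinesP(cv2.Canny(g,15,40)[y:y+b,x:x+a],.5,np.pi/360,16,minLineLength=22,maxLineGap=4)
    for l in (H[:,0] if H is not None else []):
        P=cast(f,l.reshape(2,2)+[x,y],55)[:,:2]; d=P[1]-P[0]; print(n,l+[x,y,x,y],P.round(0).tolist(),"len %.0f yaw mod90 %.3f"%(np.hypot(*d),(np.arctan2(d[1],d[0])+np.pi/4)%(np.pi/2)-np.pi/4))
```

```text
top [440 337 444 288] [[359.0, -327.0], [477.0, -329.0]] len 118 yaw mod90 -0.019
top [446 335 486 340] [[365.0, -341.0], [364.0, -436.0]] len 95 yaw mod90 -0.013
top [444 338 482 343] [[357.0, -337.0], [356.0, -427.0]] len 90 yaw mod90 -0.019
top [460 286 494 292] [[486.0, -367.0], [480.0, -450.0]] len 83 yaw mod90 -0.067
top [456 312 481 312] [[422.0, -361.0], [429.0, -421.0]] len 60 yaw mod90 0.111
top [490 337 491 312] [[372.0, -445.0], [431.0, -445.0]] len 60 yaw mod90 0.004
side [294 378 310 425] [[365.0, -324.0], [362.0, -440.0]] len 117 yaw mod90 -0.025
side [321 425 363 416] [[381.0, -446.0], [462.0, -450.0]] len 81 yaw mod90 -0.046
side [320 399 342 421] [[398.0, -389.0], [421.0, -449.0]] len 64 yaw mod90 0.360
```

>>> {"op": "step_arm", "data": {
  "motion": [
    {"claw": 85,"delta_pos": [0,0,-30]},
    {"claw": 85,"delta_pos": [0,0,-30]},
    {"claw": 60,"delta_pos": [-32,26,0],"turn": 0.12}
  ]
}}

```text
schema error: expected keys claw, delta_pos, turn
```

>>> {"op": "step_arm", "data": {
  "motion": [
    {"claw": 85,"delta_pos": [0,0,-30],"turn": 0},
    {"claw": 85,"delta_pos": [0,0,-30],"turn": 0},
    {"claw": 50,"delta_pos": [-22.4,-34.5,0],"turn": 0},
    {"claw": 50,"delta_pos": [-22.4,-34.5,0],"turn": 0},
    {"claw": 50,"delta_pos": [-22.4,-34.5,0],"turn": 0},
    {"claw": 50,"delta_pos": [-22.4,-34.5,0],"turn": 0},
    {"claw": 50,"delta_pos": [-22.4,-34.5,0],"turn": 0},
    {"claw": 50,"delta_pos": [-22.4,-34.5,0],"turn": 0}
  ]
}}

```text
clock: 0.77
eef_pos: [280.1, 335.8, 259.7]
tcp_rot: [-3.141, -0.0, 2.76]
contact_force: [1.1, -1.2, 0.7]
opening: 0.588
grasp_force: 0.0
```

>>> {"op": "step_arm", "data": {
  "motion": [
    {"claw": 50,"delta_pos": [-20,-34.5,0],"turn": 0},
    {"claw": 50,"delta_pos": [-20,-34.5,0],"turn": 0},
    {"claw": 50,"delta_pos": [-20,-34.5,0],"turn": 0},
    {"claw": 50,"delta_pos": [-20,-34.5,0],"turn": 0},
    {"claw": 50,"delta_pos": [-20,-34.5,0],"turn": 0},
    {"claw": 50,"delta_pos": [-20,-34.5,0],"turn": 0},
    {"claw": 50,"delta_pos": [-20,-34.5,0],"turn": 0},
    {"claw": 50,"delta_pos": [-20,-34.5,0],"turn": 0}
  ]
}}

```text
clock: 1.43
eef_pos: [325.6, 20.3, 260.2]
tcp_rot: [3.141, 0.001, 2.76]
contact_force: [1.4, 1.4, -0.1]
opening: 0.583
grasp_force: 0.0
```

>>> {"op": "step_arm", "data": {
  "motion": [
    {"claw": 50,"delta_pos": [-24,-34,0],"turn": 0},
    {"claw": 50,"delta_pos": [-24,-34,0],"turn": 0},
    {"claw": 50,"delta_pos": [-24,-34,0],"turn": 0},
    {"claw": 50,"delta_pos": [-24,-34,0],"turn": 0},
    {"claw": 50,"delta_pos": [-24,-34,0],"turn": 0},
    {"claw": 50,"delta_pos": [-24,-34,0],"turn": 0},
    {"claw": 50,"delta_pos": [-24,-34,0],"turn": 0},
    {"claw": 50,"delta_pos": [-24,-34,0],"turn": 0}
  ]
}}

```text
clock: 2.1
eef_pos: [402.6, -304.1, 259.7]
tcp_rot: [3.141, -0.0, 2.759]
contact_force: [1.0, 0.6, 0.7]
opening: 0.583
grasp_force: 0.0
```

>>> {"op": "step_arm", "data": {
  "motion": [
    {"claw": 50,"delta_pos": [-24,-34,0],"turn": 0},
    {"claw": 50,"delta_pos": [-24,-34,0],"turn": 0},
    {"claw": 50,"delta_pos": [0,0,0],"turn": 0.124},
    {"claw": 50,"delta_pos": [0,0,0],"turn": 0.124},
    {"claw": 50,"delta_pos": [0,0,0],"turn": 0.124},
    {"claw": 50,"delta_pos": [0,0,0],"turn": 0.124},
    {"claw": 50,"delta_pos": [0,0,0],"turn": 0.124},
    {"claw": 50,"delta_pos": [0,0,0],"turn": 0.124}
  ]
}}

```text
clock: 2.77
eef_pos: [421.9, -382.7, 259.6]
tcp_rot: [-3.141, -0.001, 2.009]
contact_force: [0.4, -0.5, -0.0]
opening: 0.582
grasp_force: 0.0
```

>>> {"op": "step_arm", "data": {
  "motion": [
    {"claw": 50,"delta_pos": [0,0,0],"turn": 0.124},
    {"claw": 50,"delta_pos": [0,0,0],"turn": 0.124},
    {"claw": 50,"delta_pos": [0,0,0],"turn": 0.124},
    {"claw": 50,"delta_pos": [0,0,0],"turn": 0.124},
    {"claw": 50,"delta_pos": [0,0,0],"turn": 0.124},
    {"claw": 50,"delta_pos": [0,0,0],"turn": 0.124},
    {"claw": 50,"delta_pos": [0,0,20],"turn": 0},
    {"claw": 50,"delta_pos": [0,0,0],"turn": 0}
  ]
}}

```text
clock: 3.43
eef_pos: [420.8, -381.7, 237.2]
tcp_rot: [-3.138, -0.002, 1.272]
contact_force: [-0.3, -0.0, -0.4]
opening: 0.583
grasp_force: 0.0
```

>>> {"op": "step_arm", "data": {
  "motion": [
    {"claw": 50,"delta_pos": [-7,4.3,30],"turn": 0},
    {"claw": 50,"delta_pos": [0,0,35],"turn": 0},
    {"claw": 50,"delta_pos": [0,0,35],"turn": 0},
    {"claw": 50,"delta_pos": [0,0,25],"turn": 0},
    {"claw": 50,"delta_pos": [0,0,15],"turn": 0},
    {"claw": 50,"delta_pos": [0,0,12],"turn": 0},
    {"claw": 50,"delta_pos": [0,0,8],"turn": 0},
    {"claw": 50,"delta_pos": [0,0,0],"turn": 0}
  ]
}}

```text
clock: 4.1
eef_pos: [423.7, -390.3, 79.0]
tcp_rot: [-3.14, -0.001, 1.272]
contact_force: [-0.0, -0.3, 0.6]
opening: 0.586
grasp_force: 0.0
```

Run:
```python
from h import *
f=save("side","s1"); cv2.imwrite("pics/s1z.png",cv2.resize(f["img"][330:450,260:420,::-1],(640,480),interpolation=cv2.INTER_CUBIC)); s=sense(); print(s["eef_pos"],s["tcp_rot"],s["contact_force"])
```

```text
[ 424.16171518 -390.75814996   80.04883041] [-3.14099071e+00 -2.88096723e-04  1.27214479e+00] [-0.43058536 -0.24475469  0.34926211]
```

View pics/s1z.png

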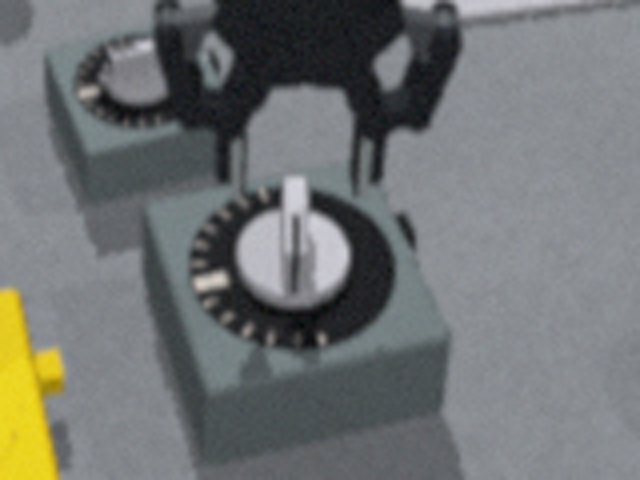

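```bash
cat >> h.py <<'E'
def proj(f,X):
    F=240/np.tan(np.radians(float(f["vertical_fov"]))/2); c=np.atleast_2d(X)@f["R"].T+f["t"]; return np.c_[F*c[:,0]/c[:,2]+f["cx"],F*c[:,1]/c[:,2]+f["cy"]]
E
python3 - <<'E'
from h import *
f=load("s1"); y=np.array([.956,-.294,0]); c=np.array([424,-390.5,0])
for z in (72,80,91):
    print(z,((proj(f,[c+[0,0,z],c+25*y+[0,0,z],c-25*y+[0,0,z]])-[260,330])*4).round(0).tolist())
E
```

```text
72 [[293.0, 242.0], [345.0, 242.0], [240.0, 241.0]]
80 [[294.0, 230.0], [346.0, 230.0], [241.0, 230.0]]
91 [[295.0, 214.0], [348.0, 214.0], [242.0, 213.0]]
```

>>> {"op": "step_arm", "data": {
  "motion": [
    {"claw": 0,"delta_pos": [0,0,0],"turn": 0},
    {"claw": 0,"delta_pos": [0,0,0],"turn": 0},
    {"claw": 0,"delta_pos": [0,0,0],"turn": 0},
    {"claw": 0,"delta_pos": [0,0,0],"turn": 0},
    {"claw": 0,"delta_pos": [0,0,0],"turn": 0},
    {"claw": 0,"delta_pos": [0,0,0],"turn": 0},
    {"claw": 0,"delta_pos": [0,0,0],"turn": 0},
    {"claw": 0,"delta_pos": [0,0,0],"turn": 0}
  ],
  "force": 40
}}

```text
clock: 4.82
eef_pos: [424.2, -390.8, 80.1]
tcp_rot: [3.142, 0.0, 1.272]
contact_force: [-0.0, -0.2, -0.2]
opening: 0.001
grasp_force: 0.0
```

Run:
```python
from h import *
s=sense(); print(s)
f=save("side","s2"); g=save("top","t2")
a=cv2.resize(f["img"][350:425,285:385,::-1],(400,300),interpolation=cv2.INTER_CUBIC)
b=cv2.resize(g["img"][275:350,420:520,::-1],(400,300),interpolation=cv2.INTER_CUBIC); cv2.imwrite("pics/z2.png",np.hstack([a,b]))
```

```text
{'clock': 4.8167, 'qpos': array([-7.47078740e-01,  4.20015706e-01,  1.83768911e+00,  1.94019340e-06,
        8.83863270e-01, -4.48038565e-01]), 'qvel': array([ 0.000504  ,  0.00240961, -0.0002306 ,  0.00080477, -0.00020659,
       -0.00020692]), 'joint_efforts': array([ 1.19160941e-05, -5.86471689e+01, -2.75993282e+01, -3.29416332e-05,
        9.21712926e-04, -2.73701635e-04]), 'eef_pos': array([ 424.1796269 , -390.81070013,   80.12913212]), 'tcp_rot': array([3.14156986e+00, 9.29045103e-06, 1.27175492e+00]), 'contact_force': array([-0.04903713, -0.15250359, -0.22011167]), 'wrist_torque': array([-0.01513668, -0.00723656, -0.00170392]), 'grasp_force': 0.0, 'opening': 0.0011894732257629115}
```

View pics/z2.png

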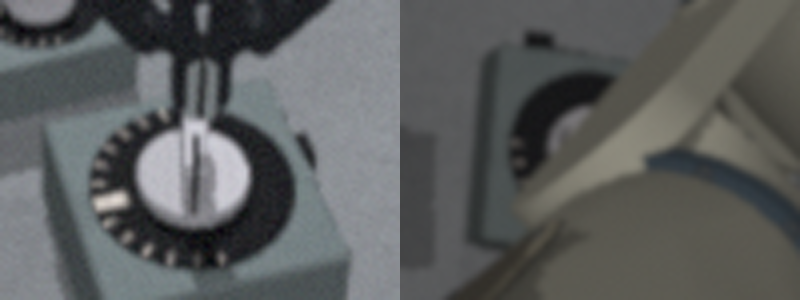

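Run:
```python
from h import *
import rig; print([k for k in dir(rig) if not k.startswith('_')], getattr(rig,'tcp_to_tips',None))
f=load("s2"); print([ (z,cast(f,[336,379],z).round(0)) for z in (72,85,91,97,103)])
f=load("side0"); print(proj(f,[[232.7,579.5,z] for z in (191,204,220,235)]))
a=f["img"][90:150,140:210,1]
i=(a<60); ys,xs=np.nonzero(i); print("start dark lowest rows:",[(r+90,(xs[ys==r]+140).tolist()) for r in range(36,60) if (ys==r).any()])
```

```text
['MotionError', 'grab_frame', 'sense', 'sign_off', 'tcp_to_tips'] 8.0
[(72, array([[ 439., -365.,   72.]])), (85, array([[ 434., -376.,   85.]])), (91, array([[ 432., -381.,   91.]])), (97, array([[ 430., -387.,   97.]])), (103, array([[ 428., -392.,  103.]]))]
[[176.53295667 151.72544021]
 [176.04280531 147.88022196]
 [175.43389793 143.1033673 ]
 [174.85731023 138.58005929]]
start dark lowest rows: [(126, [162, 163, 164, 165, 167, 168, 169, 170, 171, 176, 177, 178, 179, 180]), (127, [162, 163, 164, 165, 166, 167, 168, 169, 170, 171, 176, 177, 178, 179, 180]), (128, [162, 163, 164, 165, 166, 167, 168, 169, 170, 171, 176, 177, 178, 179, 180, 181]), (129, [165, 166, 167, 168, 169, 170, 171, 176, 177, 178, 179, 180, 181]), (130, [166, 167, 168, 169, 170, 177, 178, 179, 180]), (131, [166, 167, 168, 169]), (132, [166, 167, 168, 169, 170]), (133, [166, 167, 168, 169, 170]), (134, [167, 168, 169, 170]), (135, [167, 168, 169, 170]), (136, [167, 168, 169, 170]), (137, [167, 168, 169, 170]), (138, [167, 168, 169, 170]), (139, [167, 168, 169, 170]), (148, [142])]
```

>>> {"op": "step_arm", "data": {
  "motion": [
    {"claw": 50,"delta_pos": [0,0,0],"turn": 0},
    {"claw": 50,"delta_pos": [0,0,0],"turn": 0},
    {"claw": 50,"delta_pos": [0,0,0],"turn": 0},
    {"claw": 50,"delta_pos": [0,0,5],"turn": 0},
    {"claw": 50,"delta_pos": [0,0,5],"turn": 0},
    {"claw": 50,"delta_pos": [0,0,0],"turn": 0}
  ]
}}

```text
clock: 5.42
eef_pos: [423.6, -390.3, 68.9]
tcp_rot: [-3.14, -0.001, 1.272]
contact_force: [0.5, 0.7, -0.0]
opening: 0.59
grasp_force: 0.0
```

>>> {"op": "step_arm", "data": {
  "motion": [
    {"claw": 50,"delta_pos": [0,0,4],"turn": 0},
    {"claw": 50,"delta_pos": [0,0,4],"turn": 0},
    {"claw": 50,"delta_pos": [0,0,4],"turn": 0},
    {"claw": 50,"delta_pos": [0,0,0],"turn": 0}
  ]
}}

```text
clock: 5.75
eef_pos: [423.7, -390.4, 57.1]
tcp_rot: [-3.14, -0.001, 1.272]
contact_force: [-0.6, 1.0, -1.1]
opening: 0.588
grasp_force: 0.0
```

>>> {"op": "step_arm", "data": {
  "motion": [
    {"claw": 0,"delta_pos": [0,0,0],"turn": 0},
    {"claw": 0,"delta_pos": [0,0,0],"turn": 0},
    {"claw": 0,"delta_pos": [0,0,0],"turn": 0},
    {"claw": 0,"delta_pos": [0,0,0],"turn": 0},
    {"claw": 0,"delta_pos": [0,0,0],"turn": 0},
    {"claw": 0,"delta_pos": [0,0,0],"turn": 0},
    {"claw": 0,"delta_pos": [0,0,0],"turn": 0}
  ]
}}

```text
clock: 6.33
eef_pos: [423.7, -390.8, 58.4]
tcp_rot: [-3.141, 0.0, 1.272]
contact_force: [-4.7, 0.8, 5.4]
opening: 0.108
grasp_force: 39.4
```

>>> {"op": "step_arm", "data": {
  "motion": [
    {"claw": 0,"delta_pos": [0,0,0],"turn": 0.1},
    {"claw": 0,"delta_pos": [0,0,0],"turn": 0.1},
    {"claw": 0,"delta_pos": [0,0,0],"turn": 0.1},
    {"claw": 0,"delta_pos": [0,0,0],"turn": 0.1},
    {"claw": 0,"delta_pos": [0,0,0],"turn": 0.1},
    {"claw": 0,"delta_pos": [0,0,0],"turn": 0.1}
  ]
}}

```text
clock: 6.83
eef_pos: [422.5, -390.0, 58.2]
tcp_rot: [-3.138, 0.001, 0.667]
contact_force: [-9.3, 3.0, 11.5]
opening: 0.109
grasp_force: 40.4
```

>>> {"op": "step_arm", "data": {
  "motion": [
    {"claw": 0,"delta_pos": [0,0,0],"turn": 0.1},
    {"claw": 0,"delta_pos": [0,0,0],"turn": 0.1},
    {"claw": 0,"delta_pos": [0,0,0],"turn": 0.1},
    {"claw": 0,"delta_pos": [0,0,0],"turn": 0.1},
    {"claw": 0,"delta_pos": [0,0,0],"turn": 0.1},
    {"claw": 0,"delta_pos": [0,0,0],"turn": 0.1},
    {"claw": 0,"delta_pos": [0,0,0],"turn": 0.1},
    {"claw": 0,"delta_pos": [0,0,0],"turn": 0}
  ]
}}

```text
clock: 7.5
eef_pos: [421.9, -388.4, 58.2]
tcp_rot: [-3.137, 0.005, -0.035]
contact_force: [-11.2, 9.0, 15.2]
opening: 0.107
grasp_force: 41.2
```

>>> {"op": "step_arm", "data": {
  "motion": [
    {"claw": 0,"delta_pos": [0,0,0],"turn": 0},
    {"claw": 0,"delta_pos": [0,0,0],"turn": 0},
    {"claw": 40,"delta_pos": [0,0,0],"turn": 0},
    {"claw": 40,"delta_pos": [0,0,0],"turn": 0},
    {"claw": 40,"delta_pos": [0,0,-20],"turn": 0},
    {"claw": 40,"delta_pos": [0,0,-40],"turn": 0},
    {"claw": 40,"delta_pos": [0,0,-40],"turn": 0},
    {"claw": 40,"delta_pos": [0,0,-40],"turn": 0}
  ]
}}

```text
clock: 8.17
eef_pos: [424.4, -390.8, 199.5]
tcp_rot: [-3.141, -0.0, -0.028]
contact_force: [0.2, -0.3, 0.1]
opening: 0.471
grasp_force: 0.0
```

Run:
```python
from h import *
s=sense(); print(s["eef_pos"],s["tcp_rot"],s["qpos"])
f=save("side","s3"); g=save("top","t3")
a=cv2.resize(f["img"][350:425,285:385,::-1],(400,300),interpolation=cv2.INTER_CUBIC)
b=cv2.resize(g["img"][275:350,420:520,::-1],(400,300),interpolation=cv2.INTER_CUBIC); cv2.imwrite("pics/z3.png",np.hstack([a,b]))
```

```text
[ 424.41395427 -390.76433988  199.50125011] [-3.14147872e+00 -3.20072721e-04 -2.82323139e-02] [-7.46934969e-01  2.79223202e-01  1.73923132e+00  3.28923132e-04
  1.12297226e+00  8.51951253e-01]
```

View pics/z3.png

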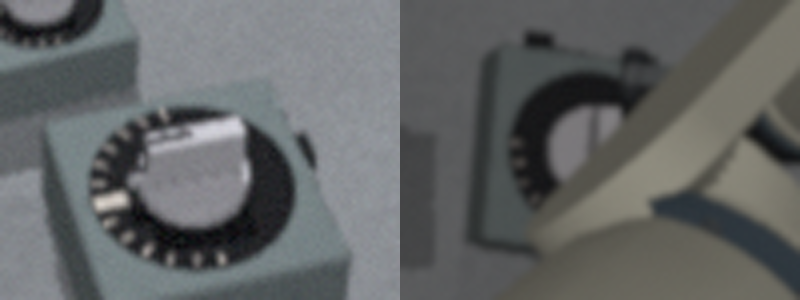

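Run:
```python
from h import *
f=load("s3"); x,y=310,374
g=f["img"][...,1]; g4=cv2.resize(g[y:y+32,x:x+42],None,fx=4,fy=4,interpolation=cv2.INTER_CUBIC)
L=cv2.HoughLinesP(cv2.Canny(g4,40,120),.5,np.pi/720,30,minLineLength=45,maxLineGap=8)
for l in L[:,0]:
    uv=(l.reshape(2,2)-1.5)/4+[x,y]; P=cast(f,uv,91)[:,:2]; d=P[1]-P[0]; print(uv.round(1).tolist(),P.round(0).tolist(),"yaw %.3f len %.0f"%(np.arctan(d[1]/d[0]),np.hypot(*d)))
```

```text
Traceback (most recent call last):
TypeError: 'NoneType' object is not subscriptable
```

Run:
```python
from h import *
f=load("s3"); g=f["img"][...,1]
for r in range(374,392): print(r,*["%3d"%v for v in g[r,316:350]])
w=np.zeros(g.shape,bool); w[372:392,314:352]=1
for th in (185,200,210):
    print(th,rect(f,w&(g>th),91))
```

```text
374 100 100 101 109 129 143 134 139 136 134 132 134 135 134 134 137 137 140 131 135 136 132 134 132 137 138 136 133 133 132 128 133 133 135
375 102 105 109 116 127 139 130 133 131 136 132 131 130 132 129 130 135 127 131 127 133 130 134 133 137 136 134 134 133 130 132 130 132 128
376 114 117 120 123 124 131 128 125 134 136 121 113 109 101 105 105 106 102 105 105 105 114 121 127 133 132 131 135 135 129 133 131 131 131
377 130 133 130 133 132 124 114 108 119 144 111  77  73  67  63  63  61  61  61  61  72  86  88  98 106 113 118 125 130 134 133 131 133 132
378 133 131 127 127 114 101  81  68  90 130 107  64  50  39  43  36  40  40  37  36  44  49  45  62  72  90 107 128 132 131 128 133 131 135
379 129 117 116 119 111  84  50  41  53  95 108  69  35  33  36  39  34  44  41  53  66  70  85  92 106 126 151 165 162 125 117 123 131 130
380 109  85  81  97 109  95  56  36  38  61  81  56  39  47  51  66  77  80  97 106 126 145 159 161 164 184 195 199 190 135  93 101 117 124
381  83  55  50  61  90  89  63  38  49  56  73  77  81  83  91 113 137 152 162 169 180 194 200 198 199 203 206 208 199 
[... 1229 characters left out ...]
31 127 129 126 128 124 129 130 141 134  82  38  33
391  37  43  53  73 104  92 118 125 130 128 125 125 126 127 125 125 128 132 130 129 128 132 126 127 127 126 129 126 133 153 159 101  41  35
185 ((434.7265625, -390.4025573730469), (7.1057515144348145, 21.7330379486084), 87.72312927246094)
200 ((434.4851379394531, -390.63037109375), (3.7879507541656494, 19.077604293823242), 87.64199829101562)Traceback (most recent call last):
  File "<stdin>", line 6, in <module>
  File "h.py", line 14, in rect
    c=max(cv2.findContours(m.astype(np.uint8),0,1)[0],key=cv2.contourArea)[:,0,:]
      ~~~^^^^^^^^^^^^^^^^^^^^^^^^^^^^^^^^^^^^^^^^^^^^^^^^^^^^^^^^^^^^^^^^^
ValueError: max() iterable argument is empty
```

>>> {"op": "step_arm", "data": {
  "motion": [
    {"claw": 85,"delta_pos": [7.3,-38.1,0],"turn": 0},
    {"claw": 85,"delta_pos": [7.3,-38.1,0],"turn": 0},
    {"claw": 85,"delta_pos": [7.3,-38.1,0],"turn": 0},
    {"claw": 85,"delta_pos": [7.3,-38.1,0],"turn": 0},
    {"claw": 85,"delta_pos": [7.3,-38.1,0],"turn": 0},
    {"claw": 85,"delta_pos": [7.3,-38.1,0],"turn": 0},
    {"claw": 85,"delta_pos": [7.3,-38.1,0],"turn": 0}
  ]
}}

```text
clock: 8.85
eef_pos: [483.4, -123.9, 198.0]
tcp_rot: [3.142, -0.001, -0.028]
contact_force: [1.0, -1.1, 0.7]
opening: 0.99
grasp_force: 0.0
```

>>> {"op": "step_arm", "data": {
  "motion": [
    {"claw": 85,"delta_pos": [7.3,-38.1,0],"turn": 0},
    {"claw": 85,"delta_pos": [7.3,-38.1,0],"turn": 0},
    {"claw": 85,"delta_pos": [7.3,-38.1,0],"turn": 0},
    {"claw": 85,"delta_pos": [7.3,-38.1,0],"turn": 0},
    {"claw": 85,"delta_pos": [7.3,-38.1,0],"turn": 0},
    {"claw": 85,"delta_pos": [7.3,-38.1,0],"turn": 0},
    {"claw": 85,"delta_pos": [7.3,-38.1,0],"turn": 0},
    {"claw": 85,"delta_pos": [0,0,0],"turn": -0.12}
  ]
}}

```text
clock: 9.52
eef_pos: [543.2, 145.8, 197.9]
tcp_rot: [-3.139, -0.003, 0.09]
contact_force: [-0.8, -0.8, 0.2]
opening: 0.993
grasp_force: 0.0
```

>>> {"op": "step_arm", "data": {
  "motion": [
    {"claw": 85,"delta_pos": [0,0,0],"turn": -0.12},
    {"claw": 85,"delta_pos": [0,0,0],"turn": -0.12},
    {"claw": 85,"delta_pos": [0,0,0],"turn": -0.12},
    {"claw": 85,"delta_pos": [0,0,0],"turn": -0.12},
    {"claw": 85,"delta_pos": [0,0,0],"turn": -0.12},
    {"claw": 85,"delta_pos": [0,0,0],"turn": -0.12},
    {"claw": 85,"delta_pos": [0,0,0],"turn": -0.12},
    {"claw": 85,"delta_pos": [0,0,0],"turn": -0.12}
  ]
}}

```text
clock: 10.18
eef_pos: [541.8, 139.8, 197.7]
tcp_rot: [3.141, -0.001, 1.058]
contact_force: [-0.8, -0.0, 0.2]
opening: 0.996
grasp_force: 0.0
```

>>> {"op": "step_arm", "data": {
  "motion": [
    {"claw": 85,"delta_pos": [0,0,0],"turn": -0.12},
    {"claw": 85,"delta_pos": [0,0,0],"turn": -0.12},
    {"claw": 85,"delta_pos": [0,0,0],"turn": -0.12},
    {"claw": 85,"delta_pos": [0,0,0],"turn": -0.12},
    {"claw": 85,"delta_pos": [0,0,0],"turn": -0.12},
    {"claw": 85,"delta_pos": [0,0,0],"turn": -0.12},
    {"claw": 85,"delta_pos": [0,0,0],"turn": -0.12},
    {"claw": 85,"delta_pos": [0,0,0],"turn": -0.12}
  ]
}}

```text
clock: 10.85
eef_pos: [541.8, 139.8, 197.7]
tcp_rot: [3.141, -0.0, 2.018]
contact_force: [-0.1, -0.3, 0.7]
opening: 0.994
grasp_force: 0.0
```

>>> {"op": "step_arm", "data": {
  "motion": [
    {"claw": 85,"delta_pos": [0,0,0],"turn": -0.12},
    {"claw": 85,"delta_pos": [0,0,0],"turn": -0.12},
    {"claw": 85,"delta_pos": [0,0,0],"turn": -0.12},
    {"claw": 85,"delta_pos": [0,0,0],"turn": -0.12},
    {"claw": 85,"delta_pos": [0,0,0],"turn": -0.12},
    {"claw": 85,"delta_pos": [0,0,0],"turn": -0.12},
    {"claw": 85,"delta_pos": [0,0,0],"turn": -0.12},
    {"claw": 85,"delta_pos": [0,0,0],"turn": -0.12}
  ]
}}

```text
clock: 11.52
eef_pos: [541.8, 139.8, 197.7]
tcp_rot: [3.141, 0.001, 2.978]
contact_force: [-1.0, -0.3, 0.4]
opening: 0.993
grasp_force: 0.0
```

>>> {"op": "step_arm", "data": {
  "motion": [
    {"claw": 85,"delta_pos": [0,0,0],"turn": -0.12},
    {"claw": 85,"delta_pos": [0,0,0],"turn": -0.12},
    {"claw": 85,"delta_pos": [0,0,0],"turn": -0.12},
    {"claw": 85,"delta_pos": [0,0,0],"turn": 0},
    {"claw": 85,"delta_pos": [0,0,0],"turn": 0}
  ]
}}

```text
clock: 11.93
eef_pos: [541.6, 139.7, 197.8]
tcp_rot: [3.141, 0.0, -2.955]
contact_force: [0.2, 0.2, 0.5]
opening: 0.994
grasp_force: 0.0
```

>>> {"op": "step_arm", "data": {
  "motion": [
    {"claw": 85,"delta_pos": [0,0,35],"turn": 0},
    {"claw": 85,"delta_pos": [0,0,35],"turn": 0},
    {"claw": 85,"delta_pos": [0,0,25],"turn": 0},
    {"claw": 85,"delta_pos": [0,0,15],"turn": 0},
    {"claw": 85,"delta_pos": [0,0,0],"turn": 0}
  ]
}}

```text
clock: 12.35
eef_pos: [539.0, 139.0, 84.6]
tcp_rot: [-3.141, -0.005, -2.955]
contact_force: [-0.6, 0.2, 0.4]
opening: 0.993
grasp_force: 0.0
```

Run:
```python
from h import *
s=sense(); print(s["eef_pos"],s["tcp_rot"],s["contact_force"])
f=save("side","s4"); g=save("top","t4")
x,y=270,170
a=cv2.resize(f["img"][y:y+105,x:x+70,::-1],(400,600),interpolation=cv2.INTER_CUBIC)
b=cv2.resize(g["img"][200:290,225:285,::-1],(400,600),interpolation=cv2.INTER_CUBIC); cv2.imwrite("pics/z4.png",np.hstack([a,b]))
e=s["eef_pos"]; yy=np.array([-.186,.983,0])*42.5
for z in (80,88,96,104,112): print(z,((proj(f,[e*[1,1,0]+[0,0,z],e*[1,1,0]+[0,0,z]+yy,e*[1,1,0]+[0,0,z]-yy])-[x,y])*5.714).round(0).tolist())
```

```text
[539.04156018 138.9538165   84.60267478] [-3.14134234 -0.00549106 -2.95542719] [-0.59166427  0.24770264  0.42231989]
80 [[222.0, 386.0], [182.0, 346.0], [264.0, 428.0]]
88 [[222.0, 372.0], [182.0, 332.0], [264.0, 414.0]]
96 [[222.0, 358.0], [182.0, 318.0], [264.0, 400.0]]
104 [[222.0, 344.0], [182.0, 304.0], [265.0, 385.0]]
112 [[223.0, 329.0], [182.0, 290.0], [265.0, 371.0]]
```

View pics/z4.png

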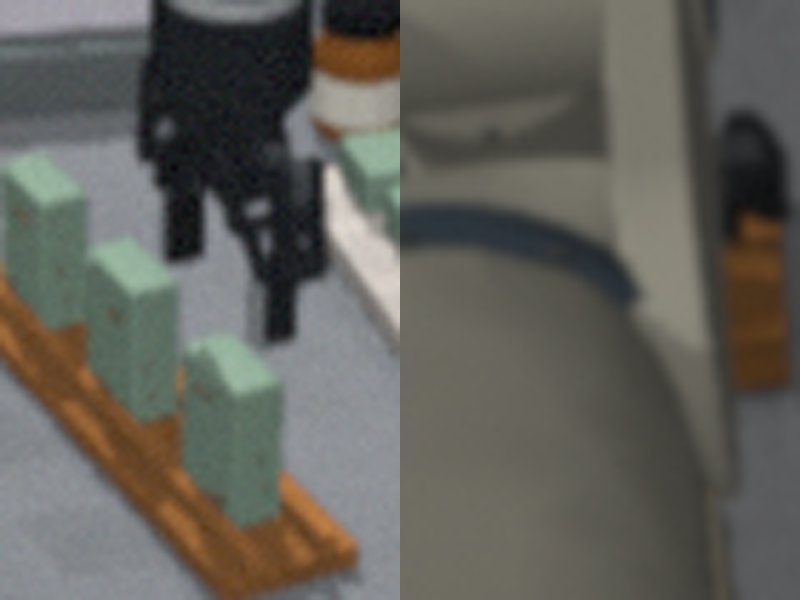

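>>> {"op": "step_arm", "data": {
  "motion": [
    {"claw": 85,"delta_pos": [-2,0.5,15],"turn": 0},
    {"claw": 85,"delta_pos": [0,0,15],"turn": 0},
    {"claw": 85,"delta_pos": [0,0,10],"turn": 0},
    {"claw": 85,"delta_pos": [0,0,5],"turn": 0},
    {"claw": 85,"delta_pos": [0,0,4],"turn": 0},
    {"claw": 85,"delta_pos": [0,0,0],"turn": 0}
  ]
}}

```text
clock: 12.95
eef_pos: [543.4, 140.4, 39.1]
tcp_rot: [3.142, 0.0, -2.952]
contact_force: [0.0, 0.1, 0.6]
opening: 0.995
grasp_force: 0.0
```

>>> {"op": "step_arm", "data": {
  "motion": [
    {"claw": 0,"delta_pos": [0,0,0],"turn": 0},
    {"claw": 0,"delta_pos": [0,0,0],"turn": 0},
    {"claw": 0,"delta_pos": [0,0,0],"turn": 0},
    {"claw": 0,"delta_pos": [0,0,0],"turn": 0},
    {"claw": 0,"delta_pos": [0,0,0],"turn": 0},
    {"claw": 0,"delta_pos": [0,0,0],"turn": 0}
  ],
  "force": 25
}}

```text
clock: 13.45
eef_pos: [543.9, 140.6, 39.9]
tcp_rot: [3.141, 0.001, -2.951]
contact_force: [-1.1, 0.1, 5.8]
opening: 0.64
grasp_force: 26.4
```

>>> {"op": "step_arm", "data": {
  "motion": [
    {"claw": 0,"delta_pos": [0,0,-10],"turn": 0},
    {"claw": 0,"delta_pos": [0,0,-10],"turn": 0},
    {"claw": 0,"delta_pos": [0,0,0],"turn": 0},
    {"claw": 0,"delta_pos": [0,0,0],"turn": 0.12},
    {"claw": 0,"delta_pos": [0,0,0],"turn": 0.12},
    {"claw": 0,"delta_pos": [0,0,0],"turn": 0.12},
    {"claw": 0,"delta_pos": [0,0,0],"turn": 0.12},
    {"claw": 0,"delta_pos": [0,0,0],"turn": 0.12}
  ],
  "force": 35
}}

```text
clock: 14.12
eef_pos: [543.3, 140.3, 59.3]
tcp_rot: [3.141, 0.0, 2.726]
contact_force: [-0.4, 0.2, -1.5]
opening: 0.635
grasp_force: 38.3
```

>>> {"op": "step_arm", "data": {
  "motion": [
    {"claw": 0,"delta_pos": [0,0,0],"turn": 0.12},
    {"claw": 0,"delta_pos": [0,0,0],"turn": 0.12},
    {"claw": 0,"delta_pos": [0,0,0],"turn": 0.12},
    {"claw": 0,"delta_pos": [0,0,0],"turn": 0.12},
    {"claw": 0,"delta_pos": [0,0,0],"turn": 0.12},
    {"claw": 0,"delta_pos": [0,0,0],"turn": 0.12},
    {"claw": 0,"delta_pos": [0,0,0],"turn": 0.12},
    {"claw": 0,"delta_pos": [0,0,0],"turn": 0}
  ]
}}

```text
clock: 14.78
eef_pos: [543.3, 140.3, 59.3]
tcp_rot: [3.141, 0.0, 1.886]
contact_force: [-0.5, 0.0, -1.9]
opening: 0.636
grasp_force: 38.3
```

Run:
```python
from h import *
s=sense(); print(s["eef_pos"],s["tcp_rot"],s["contact_force"],s["opening"],s["grasp_force"])
f=save("side","s5")
a=cv2.resize(f["img"][175:265,255:355,::-1],(660,594),interpolation=cv2.INTER_CUBIC); cv2.imwrite("pics/z5.png",a)
```

```text
[543.27233163 140.34248395  59.2823891 ] [3.14140964e+00 4.19738390e-05 1.88626178e+00] [-5.47551308e-01  9.97431277e-04 -1.89332201e+00] 0.6361090737400455 38.313302993774414
```

View pics/z5.png

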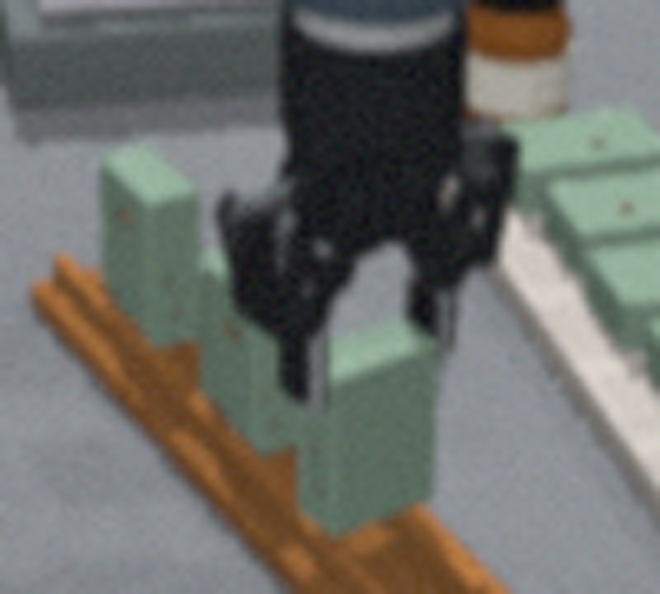

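Run:
```python
from h import *
f=load("s5"); g=cv2.GaussianBlur(f["img"][...,1],(3,3),0)
for r in range(226,256): print(r,*["%3d"%v for v in g[r,300:324]])
```

```text
226  32  49  73  92 113 141 158 164 167 167 168 169 170 171 172 172 165 147 126 107  95  89  90 101
227  34  58  86 101 118 146 165 170 172 173 173 174 174 174 174 172 165 151 133 119 107  98  97 108
228  36  62  91 104 119 149 170 176 176 176 177 176 174 169 165 159 150 138 125 116 107 102 107 120
229  36  61  91 105 120 151 174 180 178 175 172 169 161 153 144 135 127 119 114 110 106 107 116 130
230  35  59  89 105 122 153 173 177 172 164 156 148 139 130 123 116 111 109 108 109 110 114 124 136
231  35  58  89 105 121 148 163 161 153 143 133 124 118 113 111 109 107 107 106 108 113 120 130 139
232  34  59  91 105 115 133 141 136 129 121 115 110 108 107 108 107 106 106 106 108 114 124 135 142
233  35  60  92 103 106 116 121 116 112 110 108 107 106 107 108 107 106 107 107 108 113 124 137 144
234  44  64  92 100  99 106 110 108 107 107 107 107 107 107 107 107 107 107 107 108 114 126 139 145
235  65  77  96 100  98 104 108 107 107 108 108 107 107 107 108 108 108 107 106 107 115 129 140 145
236  90  94 103 103 101 106 109 108 107 108 108 107 107 107 107 108 108 108 107 108 117 132 142 146

[... 1199 characters left out ...]

249 101 107 105 103 108 113 111 108 107 107 106 106 107 107 107 106 106 107 108 112 125 140 147 148
250 100 107 107 106 109 113 111 107 107 108 107 107 108 107 107 106 105 106 109 116 130 142 147 148
251  99 107 109 109 111 113 110 108 108 108 108 108 107 106 104 102 100 102 109 120 133 143 148 148
252  97 107 109 110 111 112 110 108 107 107 107 106 104  99  95  92  92  96 106 118 130 140 146 148
253  91 103 108 109 111 111 109 107 106 106 105 103  96  89  83  81  82  88  97 109 121 133 141 145
254  83  96 103 104 107 109 108 105 103 103 102  99  92  83  77  74  76  80  88  97 110 123 133 140
255  76  86  93  94  98 103 102  99  99  99  99  98  94  86  78  73  72  75  81  88  98 112 124 133
```

>>> {"op": "step_arm", "data": {
  "motion": [
    {"claw": 0,"delta_pos": [0,0,0],"turn": -0.12},
    {"claw": 0,"delta_pos": [0,0,0],"turn": -0.12},
    {"claw": 0,"delta_pos": [0,0,0],"turn": -0.12},
    {"claw": 0,"delta_pos": [0,0,0],"turn": -0.12},
    {"claw": 0,"delta_pos": [0,0,0],"turn": -0.12},
    {"claw": 0,"delta_pos": [0,0,0],"turn": -0.12}
  ]
}}

```text
clock: 15.33
eef_pos: [543.3, 140.4, 59.2]
tcp_rot: [3.141, 0.0, 2.623]
contact_force: [-0.5, -1.1, -1.3]
opening: 0.635
grasp_force: 38.2
```

>>> {"op": "step_arm", "data": {
  "motion": [
    {"claw": 0,"delta_pos": [0,0,0],"turn": -0.12},
    {"claw": 0,"delta_pos": [0,0,0],"turn": -0.12},
    {"claw": 0,"delta_pos": [0,0,0],"turn": -0.12},
    {"claw": 0,"delta_pos": [0,0,0],"turn": -0.12},
    {"claw": 0,"delta_pos": [0,0,0],"turn": -0.12},
    {"claw": 0,"delta_pos": [0,0,0],"turn": -0.12},
    {"claw": 0,"delta_pos": [0,0,0],"turn": 0}
  ]
}}

```text
clock: 15.92
eef_pos: [543.3, 140.4, 59.2]
tcp_rot: [-3.142, 0.0, -2.942]
contact_force: [0.4, -0.1, -0.3]
opening: 0.631
grasp_force: 38.2
```

>>> {"op": "step_arm", "data": {
  "motion": [
    {"claw": 0,"delta_pos": [0,0,7],"turn": 0},
    {"claw": 0,"delta_pos": [0,0,6],"turn": 0},
    {"claw": 0,"delta_pos": [0,0,5],"turn": 0},
    {"claw": 0,"delta_pos": [0,0,1.5],"turn": 0},
    {"claw": 0,"delta_pos": [0,0,0],"turn": 0}
  ]
}}

```text
clock: 16.33
eef_pos: [543.2, 140.7, 39.8]
tcp_rot: [3.141, -0.0, -2.953]
contact_force: [-3.3, 1.6, 8.1]
opening: 0.638
grasp_force: 38.5
```

>>> {"op": "step_arm", "data": {
  "motion": [
    {"claw": 85,"delta_pos": [0,0,0],"turn": 0},
    {"claw": 85,"delta_pos": [0,0,0],"turn": 0},
    {"claw": 85,"delta_pos": [0,0,0],"turn": 0},
    {"claw": 85,"delta_pos": [0,0,-20],"turn": 0},
    {"claw": 85,"delta_pos": [0,0,-38],"turn": 0},
    {"claw": 85,"delta_pos": [0,0,-38],"turn": 0},
    {"claw": 85,"delta_pos": [0.7,36,0],"turn": 0},
    {"claw": 85,"delta_pos": [0.7,36,0],"turn": 0}
  ]
}}

```text
clock: 17.0
eef_pos: [530.4, 211.0, 138.3]
tcp_rot: [3.141, 0.005, -2.955]
contact_force: [0.5, 0.0, -0.7]
opening: 0.998
grasp_force: 0.0
```

>>> {"op": "step_arm", "data": {
  "motion": [
    {"claw": 85,"delta_pos": [0.7,36,0],"turn": 0},
    {"claw": 85,"delta_pos": [0,0,0],"turn": 0},
    {"claw": 85,"delta_pos": [0,0,0],"turn": 0}
  ]
}}

```text
clock: 17.25
eef_pos: [520.3, 247.5, 135.4]
tcp_rot: [-3.142, -0.0, -2.949]
contact_force: [-0.2, -0.0, 0.1]
opening: 1.001
grasp_force: 0.0
```

>>> {"op": "step_arm", "data": {
  "motion": [
    {"claw": 85,"delta_pos": [0,-1,35],"turn": 0},
    {"claw": 85,"delta_pos": [0,0,30],"turn": 0},
    {"claw": 85,"delta_pos": [0,0,20],"turn": 0},
    {"claw": 85,"delta_pos": [0,0,12],"turn": 0},
    {"claw": 85,"delta_pos": [0,0,8],"turn": 0},
    {"claw": 85,"delta_pos": [0,0,0],"turn": 0}
  ]
}}

```text
clock: 17.75
eef_pos: [520.4, 244.0, 29.3]
tcp_rot: [-3.141, -0.002, -2.952]
contact_force: [0.2, 0.8, -1.3]
opening: 0.995
grasp_force: 0.0
```

>>> {"op": "step_arm", "data": {
  "motion": [
    {"claw": 0,"delta_pos": [0,0,0],"turn": 0},
    {"claw": 0,"delta_pos": [0,0,0],"turn": 0},
    {"claw": 0,"delta_pos": [0,0,0],"turn": 0},
    {"claw": 0,"delta_pos": [0,0,0],"turn": 0},
    {"claw": 0,"delta_pos": [0,0,0],"turn": 0}
  ],
  "force": 25
}}

```text
clock: 18.17
eef_pos: [522.0, 245.4, 31.9]
tcp_rot: [3.141, 0.002, -2.951]
contact_force: [0.0, -1.3, 5.7]
opening: 0.642
grasp_force: 28.7
```

>>> {"op": "step_arm", "data": {
  "motion": [
    {"claw": 0,"delta_pos": [0,0,-10],"turn": 0},
    {"claw": 0,"delta_pos": [0,0,-10],"turn": 0},
    {"claw": 0,"delta_pos": [0,0,0],"turn": 0},
    {"claw": 0,"delta_pos": [0,0,0],"turn": 0.12},
    {"claw": 0,"delta_pos": [0,0,0],"turn": 0.12},
    {"claw": 0,"delta_pos": [0,0,0],"turn": 0.12},
    {"claw": 0,"delta_pos": [0,0,0],"turn": 0.12},
    {"claw": 0,"delta_pos": [0,0,0],"turn": 0.12}
  ],
  "force": 35
}}

```text
clock: 18.83
eef_pos: [521.0, 245.2, 50.9]
tcp_rot: [3.141, 0.0, 2.726]
contact_force: [-0.1, 0.2, -0.9]
opening: 0.638
grasp_force: 38.1
```

>>> {"op": "step_arm", "data": {
  "motion": [
    {"claw": 0,"delta_pos": [0,0,0],"turn": 0.12},
    {"claw": 0,"delta_pos": [0,0,0],"turn": 0.12},
    {"claw": 0,"delta_pos": [0,0,0],"turn": 0.12},
    {"claw": 0,"delta_pos": [0,0,0],"turn": 0.12},
    {"claw": 0,"delta_pos": [0,0,0],"turn": 0.12},
    {"claw": 0,"delta_pos": [0,0,0],"turn": 0.12},
    {"claw": 0,"delta_pos": [0,0,0],"turn": 0.12},
    {"claw": 0,"delta_pos": [0,0,0],"turn": 0}
  ]
}}

```text
clock: 19.5
eef_pos: [521.0, 245.1, 50.9]
tcp_rot: [3.141, -0.0, 1.886]
contact_force: [0.1, 0.2, -0.3]
opening: 0.639
grasp_force: 38.1
```

Run:
```python
from h import *
s=sense(); print(s["eef_pos"],s["tcp_rot"],s["contact_force"],s["opening"],s["grasp_force"])
f=save("side","s6")
a=cv2.resize(f["img"][175:265,255:355,::-1],(660,594),interpolation=cv2.INTER_CUBIC); cv2.imwrite("pics/z6.png",a)
```

```text
[521.00274024 245.11943088  50.87002918] [ 3.14126327e+00 -1.04252146e-04  1.88629812e+00] [ 0.06102284  0.23039137 -0.30700592] 0.638507228615314 38.13579440116882
```

View pics/z6.png

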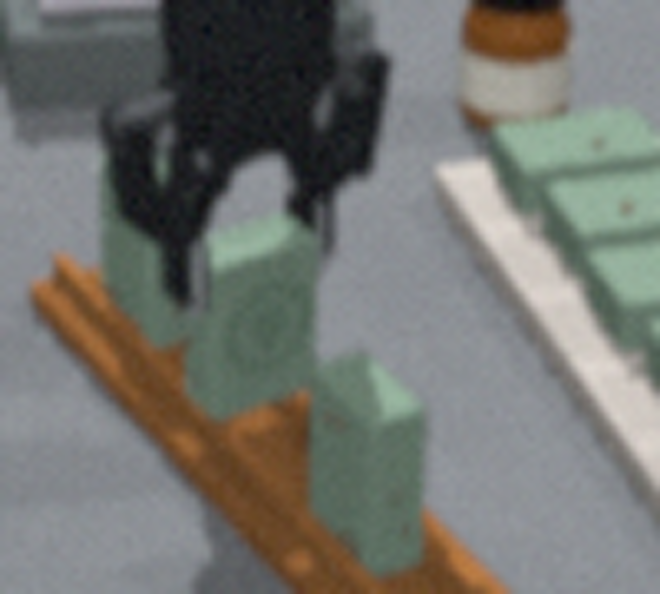

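>>> {"op": "step_arm", "data": {
  "motion": [
    {"claw": 0,"delta_pos": [0,0,0],"turn": -0.12},
    {"claw": 0,"delta_pos": [0,0,0],"turn": -0.12},
    {"claw": 0,"delta_pos": [0,0,0],"turn": -0.12},
    {"claw": 0,"delta_pos": [0,0,0],"turn": -0.12},
    {"claw": 0,"delta_pos": [0,0,0],"turn": -0.12},
    {"claw": 0,"delta_pos": [0,0,0],"turn": -0.12},
    {"claw": 0,"delta_pos": [0,0,0],"turn": -0.12},
    {"claw": 0,"delta_pos": [0,0,0],"turn": -0.12}
  ]
}}

```text
clock: 20.22
eef_pos: [521.0, 245.0, 50.7]
tcp_rot: [3.141, 0.0, 2.863]
contact_force: [-0.3, -0.9, -1.2]
opening: 0.636
grasp_force: 38.1
```

>>> {"op": "step_arm", "data": {
  "motion": [
    {"claw": 0,"delta_pos": [0,0,0],"turn": -0.12},
    {"claw": 0,"delta_pos": [0,0,0],"turn": -0.12},
    {"claw": 0,"delta_pos": [0,0,0],"turn": -0.12},
    {"claw": 0,"delta_pos": [0,0,0],"turn": -0.12},
    {"claw": 0,"delta_pos": [0,0,0],"turn": 0},
    {"claw": 0,"delta_pos": [0,0,7],"turn": 0},
    {"claw": 0,"delta_pos": [0,0,6],"turn": 0},
    {"claw": 0,"delta_pos": [0,0,0],"turn": 0}
  ]
}}

```text
clock: 20.88
eef_pos: [520.0, 244.6, 36.1]
tcp_rot: [-3.141, -0.002, -2.953]
contact_force: [-0.4, 0.0, -1.4]
opening: 0.638
grasp_force: 38.1
```

>>> {"op": "step_arm", "data": {
  "motion": [
    {"claw": 0,"delta_pos": [2,0,0],"turn": 0},
    {"claw": 0,"delta_pos": [2,0,0],"turn": 0},
    {"claw": 0,"delta_pos": [2,0,0],"turn": 0},
    {"claw": 0,"delta_pos": [1.5,0,0],"turn": 0},
    {"claw": 0,"delta_pos": [1.5,0,0],"turn": 0}
  ],
  "force": 22
}}

```text
clock: 21.3
eef_pos: [514.4, 244.1, 38.3]
tcp_rot: [3.141, 0.005, -2.952]
contact_force: [5.8, -0.1, -2.5]
opening: 0.64
grasp_force: 37.8
```

>>> {"op": "step_arm", "data": {
  "motion": [
    {"claw": 0,"delta_pos": [2,0,0],"turn": 0},
    {"claw": 0,"delta_pos": [2,0,0],"turn": 0},
    {"claw": 0,"delta_pos": [2,0,0],"turn": 0},
    {"claw": 0,"delta_pos": [2,0,0],"turn": 0}
  ]
}}

```text
clock: 21.63
eef_pos: [507.0, 242.7, 38.7]
tcp_rot: [3.141, 0.006, -2.952]
contact_force: [7.1, 0.5, 0.4]
opening: 0.636
grasp_force: 37.9
```

>>> {"op": "step_arm", "data": {
  "motion": [
    {"claw": 0,"delta_pos": [2,0,0],"turn": 0},
    {"claw": 0,"delta_pos": [2,0,0],"turn": 0},
    {"claw": 0,"delta_pos": [2,0,0],"turn": 0},
    {"claw": 0,"delta_pos": [0,0,0],"turn": 0}
  ]
}}

```text
clock: 21.97
eef_pos: [500.7, 241.5, 38.6]
tcp_rot: [3.141, 0.005, -2.952]
contact_force: [5.5, 1.7, -1.2]
opening: 0.638
grasp_force: 37.7
```

Run:
```python
from h import *
s=sense(); print(s["eef_pos"],s["tcp_rot"],s["contact_force"],s["opening"],s["grasp_force"])
f=save("side","s7")
a=cv2.resize(f["img"][175:265,255:355,::-1],(660,594),interpolation=cv2.INTER_CUBIC); cv2.imwrite("pics/z7.png",a)
```

```text
[500.65077145 241.51613603  38.60684392] [ 3.14071575  0.00512116 -2.95173118] [ 5.45793551  1.67188786 -1.23557941] 0.6378034135895733 37.71136164665222
```

View pics/z7.png

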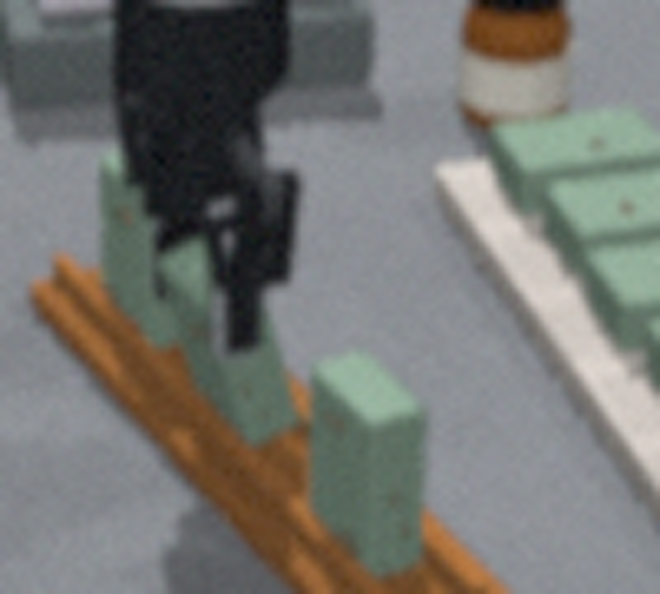

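>>> {"op": "step_arm", "data": {
  "motion": [
    {"claw": 0,"delta_pos": [-2,0,-4],"turn": 0},
    {"claw": 0,"delta_pos": [0,0,-10],"turn": 0},
    {"claw": 0,"delta_pos": [0,0,-20],"turn": 0},
    {"claw": 0,"delta_pos": [0,0,-25],"turn": 0},
    {"claw": 0,"delta_pos": [0,0,-25],"turn": 0},
    {"claw": 0,"delta_pos": [0,0,-25],"turn": 0},
    {"claw": 0,"delta_pos": [0,0,-25],"turn": 0},
    {"claw": 0,"delta_pos": [0,0,-5],"turn": 0}
  ],
  "force": 45
}}

```text
clock: 22.68
eef_pos: [501.9, 241.9, 181.4]
tcp_rot: [3.14, 0.005, -2.952]
contact_force: [-0.2, 0.6, -1.1]
opening: 0.638
grasp_force: 49.5
```

>>> {"op": "step_arm", "data": {
  "motion": [
    {"claw": 0,"delta_pos": [0,0,0],"turn": 0},
    {"claw": 0,"delta_pos": [2.4,-15,0],"turn": 0},
    {"claw": 0,"delta_pos": [2.4,-25,0],"turn": 0},
    {"claw": 0,"delta_pos": [2.4,-25,0],"turn": 0},
    {"claw": 0,"delta_pos": [2.4,-25,0],"turn": 0},
    {"claw": 0,"delta_pos": [2.4,-25,0],"turn": 0},
    {"claw": 0,"delta_pos": [2.4,-25,0],"turn": 0},
    {"claw": 0,"delta_pos": [2.4,-25,0],"turn": 0}
  ]
}}

```text
clock: 23.35
eef_pos: [513.6, 74.5, 175.0]
tcp_rot: [3.141, -0.003, -2.952]
contact_force: [0.4, 0.0, -1.0]
opening: 0.639
grasp_force: 49.5
```

>>> {"op": "step_arm", "data": {
  "motion": [
    {"claw": 0,"delta_pos": [2.4,-30,0],"turn": 0},
    {"claw": 0,"delta_pos": [2.4,-30,0],"turn": 0},
    {"claw": 0,"delta_pos": [2.4,-30,0],"turn": 0},
    {"claw": 0,"delta_pos": [2.4,-30,0],"turn": 0},
    {"claw": 0,"delta_pos": [2.4,-30,0],"turn": 0},
    {"claw": 0,"delta_pos": [2.4,-30,0],"turn": 0},
    {"claw": 0,"delta_pos": [0,-15,0],"turn": 0},
    {"claw": 0,"delta_pos": [0,0,0],"turn": 0.1}
  ]
}}

```text
clock: 24.02
eef_pos: [537.0, -121.1, 175.0]
tcp_rot: [-3.141, -0.002, -3.052]
contact_force: [0.3, 0.2, -0.6]
opening: 0.638
grasp_force: 49.6
```

>>> {"op": "step_arm", "data": {
  "motion": [
    {"claw": 0,"delta_pos": [0,0,0],"turn": 0.1},
    {"claw": 0,"delta_pos": [0,0,0],"turn": 0.09},
    {"claw": 0,"delta_pos": [0,0,0],"turn": 0},
    {"claw": 0,"delta_pos": [0,0,0],"turn": 0},
    {"claw": 0,"delta_pos": [0,0,0],"turn": 0}
  ]
}}

```text
clock: 24.43
eef_pos: [537.1, -118.1, 175.8]
tcp_rot: [3.141, -0.001, 3.045]
contact_force: [-0.2, 0.4, -1.4]
opening: 0.637
grasp_force: 49.5
```

>>> {"op": "step_arm", "data": {
  "motion": [
    {"claw": 0,"delta_pos": [-3,-10,2.5],"turn": 0},
    {"claw": 0,"delta_pos": [-3.5,-11,2.5],"turn": 0},
    {"claw": 0,"delta_pos": [0,0,0],"turn": 0},
    {"claw": 0,"delta_pos": [0,0,0],"turn": 0},
    {"claw": 0,"delta_pos": [0,0,0],"turn": 0}
  ]
}}

```text
clock: 24.85
eef_pos: [542.0, -140.2, 171.4]
tcp_rot: [3.141, -0.0, 3.041]
contact_force: [0.6, -0.5, -2.1]
opening: 0.635
grasp_force: 49.5
```

Run:
```python
from h import *
s=sense(); e=s["eef_pos"]; print(e,s["tcp_rot"],s["contact_force"])
S=np.array([559.6,-141.5,200.])
yaw=-.101; 
def bar(th):
    ch=np.array([np.cos(yaw),np.sin(yaw),0]); up=np.array([0,0,1.])
    X=ch*np.cos(th)+up*np.sin(th); Z=-ch*np.sin(th)+up*np.cos(th); Y=np.cross(Z,X)
    O=S-14*X-42*Z
    return np.array([O+a*14*X+b*27.5*Y+c*80*Z for c in(0,1) for a in(-1,1) for b in(-1,1)])
for n in("side","top"):
    f=save(n,n+"8"); h=cv2.cvtColor(f["img"],cv2.COLOR_RGB2HSV); H,Sa,V=[h[...,i].astype(int) for i in range(3)]
    print(n,"expected corners th=.35",proj(f,bar(.35)).round(0).tolist())
    u=proj(f,S)[0]; x,y=(u-40).astype(int); m=np.zeros(H.shape,bool); m[y:y+80,x:x+80]=1
    g=cv2.morphologyEx((m&(H>45)&(H<90)&(Sa>25)).astype(np.uint8),cv2.MORPH_OPEN,np.ones((2,2)))
    for st,c,mm in blobs(g,30):
        k=cv2.findContours(mm.astype(np.uint8),0,1)[0][0]; print(st,c.round(1),cv2.approxPolyDP(cv2.convexHull(k),1.5,True)[:,0].tolist())
    if n=="side":
        x0,x1,y0,y1=int(u[0])-22,int(u[0])+22,int(u[1])-25,int(u[1])+25
        print(x0,y0)
        for r in range(y0,y1): print(r,"".join("#" if g[r,c] and V[r,c]>140 else "o" if g[r,c] else "." if V[r,c]>70 else " " for c in range(x0,x1)))
```

```text
[ 542.0492672  -140.20028054  171.3943207 ] [ 3.14139391e+00 -3.76688020e-04  3.04132372e+00] [ 0.57522783 -0.50151412 -2.07017091]
side expected corners th=.35 [[352.0, 280.0], [346.0, 266.0], [364.0, 275.0], [357.0, 261.0], [342.0, 253.0], [336.0, 239.0], [354.0, 248.0], [348.0, 235.0]]
[362 215  30  37 717] [374.6 235.5] [[362, 215], [370, 215], [379, 224], [391, 241], [390, 248], [374, 251], [366, 250], [364, 247]]
[377 215  19  20 221] [388.7 221.8] [[377, 215], [395, 215], [395, 234]]
[316 235   4  21  77] [317.4 244.9] [[316, 235], [319, 237], [318, 255], [316, 255]]
[342 237   8  16  94] [346.  243.4] [[343, 237], [349, 238], [347, 252], [343, 246]]
[349 254  16  25 229] [357.5 268.2] [[360, 254], [364, 276], [354, 278], [349, 263]]
333 229
229 .......                   ...   .###########
230 ........        ...        .    .#######oooo
231 ..........      ...             .ooooooooooo
232 ..........       ..             oooooooooooo
233 .........                       oooooo######
234 ........                       .o###########
235 .........                      .###########
[... 1565 characters left out ...]
....
268 ..................ooo.ooooooooo.............
269 ..................ooo.ooooooooo.............
270 ..................oooooooooooooo............
271 ...................ooooooooooooo............
272 ...................ooooooooooooo............
273 ....................ooooo.oooooo............
274 ....................ooooo.oooooo............
275 ....................oooooooooooo............
276 .....................oooooooooo#............
277 .....................oooooooo#..............
278 .....................ooooo..................
top expected corners th=.35 [[385.0, 245.0], [361.0, 240.0], [387.0, 233.0], [364.0, 228.0], [387.0, 250.0], [362.0, 244.0], [390.0, 237.0], [364.0, 232.0]]
```

Run:
```python
from h import *
f=load("side8"); I=f["img"].astype(float); S=np.array([559.6,-141.5,200.]); yaw=-.101
def dirs(th):
    ch=np.array([np.cos(yaw),np.sin(yaw),0]); up=np.array([0,0,1.])
    X=ch*np.cos(th)+up*np.sin(th); Z=-ch*np.sin(th)+up*np.cos(th)
    p=proj(f,[S-42*Z,S-12*Z]); q=proj(f,[S,S-28*X]); d=p[1]-p[0]; b=q[0]-q[1]; return d[0]/-d[1], b[1]/b[0], proj(f,S-42*Z+27.5*np.cross(X,Z))
for t in (0,.1,.2,.3,.35,.4,.5): print(t,"side slope %.3f bottom slope %.3f"%dirs(t)[:2])
G=I[...,1]-I[...,0]; G=cv2.GaussianBlur(G,(3,3),0)
def cross(v,th):
    i=np.nonzero((v[:-1]-th)*(v[1:]-th)<=0)[0]; return [k+(v[k]-th)/(v[k]-v[k+1]+1e-9) for k in i]
th=(np.median(G[268:275,356:362])+np.median(G[262:275,368:376]))/2; print("th",th)
Lp=[];Rp=[]
for r in range(256,275):
    c=[k+340 for k in cross(G[r,340:375],th)]; print(r,np.round(c,1))
for c in range(354,364): print("col",c,np.round([k+266 for k in cross(G[266:288,c],th)],1))
```

```text
0 side slope 0.075 bottom slope -0.101
0.1 side slope -0.041 bottom slope -0.187
0.2 side slope -0.163 bottom slope -0.273
0.3 side slope -0.293 bottom slope -0.362
0.35 side slope -0.362 bottom slope -0.408
0.4 side slope -0.434 bottom slope -0.455
0.5 side slope -0.593 bottom slope -0.555
th 10.359375
256 [357.2 359.8]
257 [357.2 360.2]
258 [357.1 360.5]
259 [356.7 360.7]
260 [355.8 361.1]
261 [351.3 361.5]
262 [347.7 361.8]
263 [347.6 362. ]
264 [347.7 362.2]
265 [348.3 362.5]
266 [349.1 362.7]
267 [349.6 352.5 354.1 362.9]
268 [349.9 363.2]
269 [350.  363.4]
270 [350.2 363.6]
271 [350.5 363.7]
272 [350.8 356.6 357.3 363.9]
273 [351.  356.4 357.5 364.2]
274 [351.8 364.1]
col 354 [266.8 267.2 277.9]
col 355 [278.]
col 356 [277.7]
col 357 [271.8 273.4 277.4]
col 358 [277.1]
col 359 [276.7]
col 360 [276.5]
col 361 [276.3]
col 362 [275.8]
col 363 [267.3 275.3]
```

```bash
python3 -c "
from rig import *
print(sense()['qvel'].round(4)); print(sign_off())"
```

```text
[ 0.0041 -0.0025 -0.0004  0.0006 -0.0015  0.0009]
the job is handed in; nothing more can be done
None
```

I turned the knob to within about 0.04 rad of zero and handed the job in with the stamped bar held at the focus point. The bar is tilted about 0.27 rad where 0.35 is ideal (limit 0.2 off), and the stamp is within a few mm by my measurements. Both blank bars are standing; I lifted one about 20 mm to check it and set it back. The verdict was not shown.

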